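Fish the cupboard key out of the board-rack slot

ROBOT

A 6-joint arm with a two-finger parallel gripper is mounted at the origin on the work surface. World frame = base frame: x ahead of the robot, y to its left, z up, the work surface at z = 0. Lengths are in mm, angles in rad, forces in N, time in s.
With the tool pointing down it reaches from about 300 to 750 mm from the base axis. Payload 8.5 kg.
Tool frame: the origin (TCP) lies on the centre line of the jaws, within the pads' length; the fingertips stand tip_reach ahead of it and the grasp point (between the pads) is the TCP (tip_reach is the distance from the TCP to the fingertips, in mm); z points along the fingers, y is the line along which they close (so a half turn about z gives the same grasp; the last joint's range is limited). The gripper opens to 85 mm and grips with 20 to 120 N. Pads are 22 mm wide; open, the fingers measure 114 mm over their backs; the gripper's body (76 mm by 85 mm) begins 54 mm behind the grasp point. The pads swing forward as they close: fully open they stand 13 mm farther back than shut.
Start: joints at [1.015, 0.381, 1.297, -0, 1.464, -0.215], TCP at [183.823, 518.353, 250.322] pointing down, gripper open.
Joint ranges: [-3.11, 3.11], [-0.89, 2.33], [0.22, 2.48], [-1.42, 4.56], [0.17, 2.85], [-2.88, 2.88]. Speed limits (rad/s): [2.39, 2.39, 3.14, 3.14, 3.14, 3.14].

INTERFACE

Orientations are given as a unit quaternion [w, x, y, z].
In Python, from cell import * gives the robot as it stands.
- The arm moves only by the shell command python3 -m inch 'ROWS' [OPENING] [FORCE]. ROWS is JSON, a list that holds one entry, the list of rows, each a list of 6 numbers: the shift along the tool's x, y, z in mm, then the turn, a rotation vector about the tool's x, y, z in degrees. In form: [[[x, y, z, ax, ay, az], ...]]. A call has 1 to 8 rows; each row is the pose to reach, as a shift and turn from the pose commanded when the call began, along the tool's axes at that moment; what a row does not reach only later rows make up. A row lasts 1/10 s, in which the tool goes at most 50 mm and 8.59 degrees, less where a joint would pass 70% of its speed; a pose out of reach is approached as far as the arm can. A call with a gripper value outside its range is refused whole. OPENING is the finger opening in mm, from 0 to 85.4, set as the call begins (- or left out, the last holds). The fingers move at their own pace and stop on an object; FORCE is the grip in N (left out, the last holds). Time passes only in rows, so rows that repeat a pose let the fingers close. It gives the time, the measured TCP pose, the force, the opening and the grip force at its end, in the units of the state.
- read_state(): the state, without advancing time (a new reading comes with each control period).
- grab_frame(name): name is "side" or "top" or "wrist"; returns the picture (384x512x3 uint8, red, green, blue); there is no depth.
- camera_info(name): a dict with "fx", "fy", "cx", "cy" (pixels), "T" (4x4, takes a point from camera to world coordinates). Camera axes: x right, y down, z forward; pixel columns grow to the right and rows downward; lengths in mm; the calibration is good to about 2 mm. A picture is of the moment at which its call begins: read the wrist's pose just before it. camera_info takes no time and is no camera call; for the wrist camera it gives the pose at the moment of the call.
- hand_in(): hands the job in; it is judged then, once.
The state is a dict: "time": time; "joint_positions": joint angles; "joint_velocities": joint speeds; "tau": joint torques, N m; "tool_pos": TCP position; "tcp_rot": TCP orientation; "ft_force": force on the tool from outside, world axes, zero at the start; "moment": the same for the moment, N m; "width": opening from 0.0 (shut) to 1.0 (fully open); "gripper_force": force on a finger pad.
Only numpy, scipy, OpenCV 4.12 (cv2) and the standard library are available. Lean on these libraries where they do the work, as an engineer would, in place of code of your own. Each camera call takes 0.05 s, during which the arm holds its last target. There are 200 camera calls.

TASK

The brass cupboard key has slipped into the narrow slot of the wooden chopping-board rack and is pinched there by a rubber strip. Take the hooked pick, reach it in behind the key and drag the key out through the open end until all of it lies on the counter clear of the rack, then lay the pick back on its rest as it was. Be gentle: feel your way with the hook, never push or pull with more than 15 N on the rack or the key, do not touch the key with the fingers, and leave the other things where they are.

Things in the scene. Friction and masses are not known exactly. Their poses are not given: they have to be found in the camera images.
- rack: Fixed wooden board rack. Origin: on the counter, middle of the slot's open end (mouth); its x axis runs into the slot. Two walls 14 mm thick, 36 mm tall, 104 mm long; inner faces at y = -12 and +12 mm. Slot open above and at the mouth, closed by a wall with inner face at x = 90 mm; its floor is the bare counter. Outside, a 4 mm high screw flange reaches to y = 44 mm either side.
- strip: Sprung black rubber strip in the slot, origin moving across with it; spans rack x = 4 to 80 mm, height 3 to 19 mm. Free, it stands out 7 mm from the +y wall (face at rack y = +5 mm); it yields 7 mm at 3 to 7 N. It pins the key's bow to the -y wall, bow centre near rack y = -2 mm; dragging the key takes about 4 to 9 N. A hook run along rack y = -2 mm passes freely.
- key: Brass key, 63 mm long, about 60 g, lying flat. Origin: under the centre of its oblong bow, a flat plate 26 mm long, 20 mm wide, 5 mm thick (a dark dot marks its blind hole, no hold for a hook). Stem 6.4 mm thick runs along the key's -x to the tip, with a 10 mm bit near it. It starts wholly inside the slot and along it, bow to the back, tip towards the mouth; only 10 to 14 mm of gap lie between the bow and the slot's end wall.
- key_tip (a point): The tip of the key's stem, 50 mm from the bow's centre and 3 mm above the key's underside.
- pick: Hooked pick, 110 g, lying level, hook down. Origin: centre of the underside of its orange flat-sided handle, 100 mm long (x), 18 mm wide (y), 24 mm tall. A steel shank 4.4 mm thick runs level from its +x end, 12 mm above the underside, ending in a straight hook turned down, rounded tip 20 mm below the underside. Best gripped across its width about 12 mm ahead of the origin (centre of mass at about 20 mm).
- pick_collar (a point): Centre of the front of the pick's collar (10 mm thick), 62 mm ahead of the handle's centre, where the shank comes out. The shank slides in the handle and has been left drawn out by an unmeasured 0 to 45 mm: the hook's axis is 83 to 128 mm ahead of this point, and must be found by touch (say on the slot's end wall) or by eye. A clamp holds the shank against about 35 N.
- rest: Fixed cork-topped rest for the pick, 96 mm long (x), 30 mm wide (y), 26 mm high, on a 6 mm base. Origin: centre of its underside. Two blocks carry the handle, at x = -48 to -12 and +36 to +48 mm; the gap between them leaves the handle's sides free down to 6 mm for the fingers. The pick starts centred and lengthwise on it, hook end to +x, hook hanging 6 mm above the counter.
- bowl: Green melamine bowl, 130 mm across, 55 mm high; to be left alone. Origin: centre of its underside.
- mess_tin: Open aluminium mess tin, 140 x 100 x 45 mm; to be left alone. Origin: centre of its underside.
- spice_jar: Amber glass spice jar with a red twist cap, 44 mm across, 72 mm high; to be left alone. Origin: centre of its underside.
- strainer: Steel tea strainer, cup 68 mm across and 22 mm high, thin handle reaching 150 mm along its +x; to be left alone. Origin: centre of the cup's underside.
Not all that is in view belongs to the job. What is shaped like the rack but purple is not meant.

How it is judged:
By the outcome, as a careful person would: the job done as asked, in the order asked, and still so for the second after the job is handed in, with the robot touching nothing.
It also fails if it takes over 58 s, if anything falls off the work surface, if the arm or the gripper's body presses on something with over 40 N, if the wrist force passes 120 N, or if a joint passes its speed limit or range.

## Working session

There is one attempt and no reset: what is moved stays moved. The work goes in short steps, Python scripts to look and compute and a shell command to move; the robot and the scene stay as the last step left them, time stands still between calls to the robot, and variables do not carry over. Pictures are saved under pics/ and viewed, at most 10 in all, crops included, and the job is handed in when it is done.

```bash
mkdir -p pics; ls; python3 - <<'E'
from cell import *
import cv2,numpy as np
for n in("top","side"):
    im=grab_frame(n); cv2.imwrite(f"pics/{n}0.png",im[:,:,::-1])
    c=camera_info(n); print(n,c["fx"],c["cx"],c["cy"],np.round(c["T"],3).tolist())
a=cv2.imread("pics/top0.png");b=cv2.imread("pics/side0.png")
cv2.imwrite("pics/top0b.png",cv2.resize(a,(800,600),interpolation=cv2.INTER_CUBIC))
s=read_state();print(s)
E
```

```text
pics
top 435.5507849914863 252.48308167328003 188.85112911610148 [[0.026, -0.986, 0.163, 447.492], [-1.0, -0.026, 0.006, -109.849], [-0.002, -0.164, -0.987, 1087.423], [0.0, 0.0, 0.0, 1.0]]
side 457.63888098873485 251.36733988081502 190.5706335693828 [[0.712, -0.522, 0.471, 154.307], [-0.703, -0.537, 0.467, -568.784], [0.009, -0.663, -0.749, 802.09], [0.0, 0.0, 0.0, 1.0]]
{'time': 0.1, 'joint_positions': array([ 1.01467304e+00,  3.81104110e-01,  1.29813072e+00, -2.79329033e-05,
        1.46358518e+00, -2.15304823e-01]), 'joint_velocities': array([ 0.00198578, -0.00047383, -0.003123  , -0.00120925,  0.00147299,
        0.0012169 ]), 'tau': array([ 3.19418505e-03, -4.49221838e+01, -2.31656420e+01, -2.42373862e-04,
        3.69048954e-03, -1.39123819e-05]), 'tool_pos': array([183.73070174, 518.16357379, 249.80496232]), 'tcp_rot': array([-2.18012776e-04,  1.69584152e-01,  9.85515519e-01, -5.73813864e-04]), 'ft_force': array([-0.22062655,  0.0139877 , -0.4945148 ]), 'moment': array([-0.0179002 , -0.00868246,  0.0256294 ]), 'gripper_force': 0.0, 'width': 0.9955027924197725}
```

View pics/top0b.png

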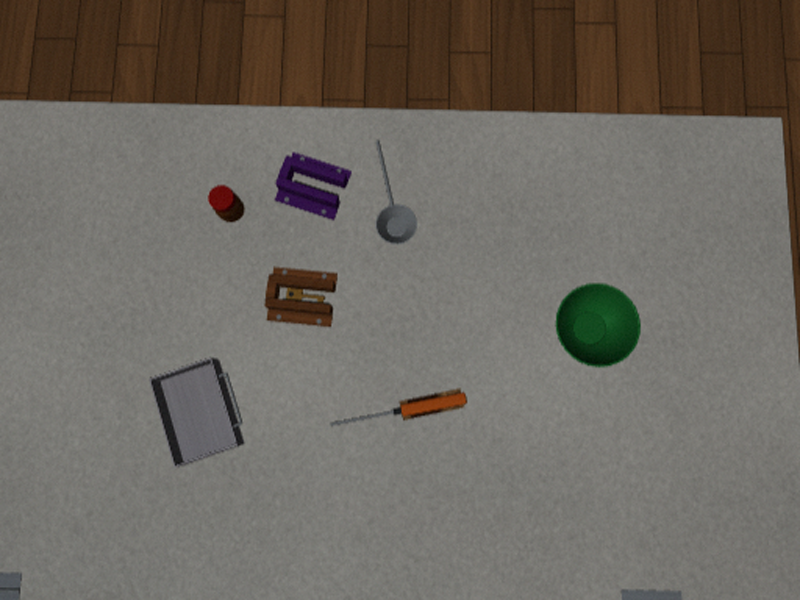

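View pics/side0.png

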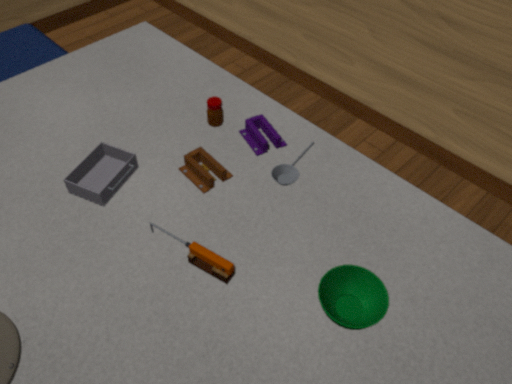

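```bash
cat > h.py <<'E'
from cell import *
import cv2,numpy as np
from scipy.spatial.transform import Rotation as R
def px2w(n,u,v,z,c=None):
    c=c or camera_info(n);T=np.array(c["T"]);d=T[:3,:3]@[(u-c["cx"])/c["fx"],(v-c["cy"])/c["fy"],1]
    o=T[:3,3];return o+d*(z-o[2])/d[2]
def w2px(n,p,c=None):
    c=c or camera_info(n);T=np.array(c["T"]);q=T[:3,:3].T@(np.array(p)-T[:3,3])
    return np.array([c["fx"]*q[0]/q[2]+c["cx"],c["fy"]*q[1]/q[2]+c["cy"]])
def tcp():
    s=read_state();q=s["tcp_rot"];return s["tool_pos"],R.from_quat([q[1],q[2],q[3],q[0]]),s
E
python3 - <<'E'
from h import *
a=cv2.imread("pics/top0.png")
cv2.imwrite("pics/crop1.png",cv2.resize(a[165:280,165:305],None,fx=5,fy=5,interpolation=cv2.INTER_CUBIC))
h=cv2.cvtColor(a,cv2.COLOR_BGR2HSV)
m=cv2.inRange(h,(5,200,140),(18,255,255));m[:240]=0
r=cv2.minAreaRect(cv2.findNonZero(m));print("handle",r,px2w("top",*r[0],50))
p,Rt,s=tcp();print(Rt.as_matrix().round(3).tolist())
E
```

```text
handle ((275.441162109375, 260.23529052734375), (0.8677214980125427, 33.73268508911133), 77.47119140625) [ 450.81038861 -161.92275284   50.        ]
[[-0.942, 0.334, -0.001], [0.334, 0.942, -0.001], [0.0, -0.001, -1.0]]
```

View pics/crop1.png

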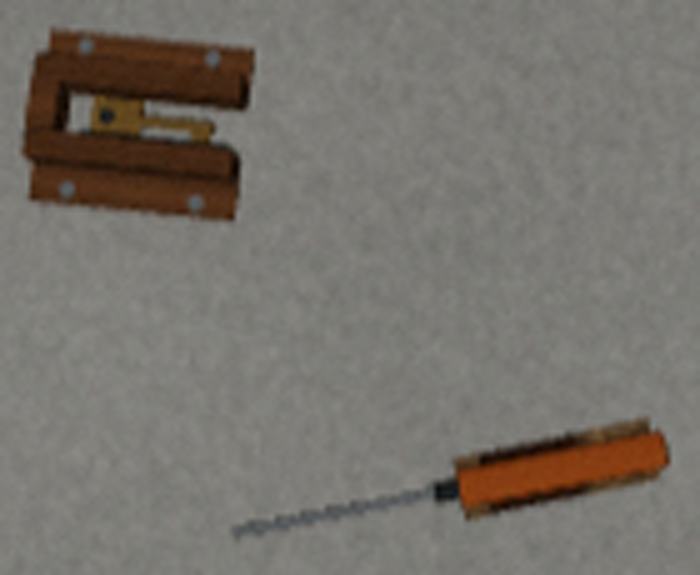

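```bash
python3 - <<'E'
from h import *
P=lambda u,v,z:px2w("top",u/5+165-.4,v/5+165-.4,z)[:2]
a,b,c,d=P(254,48,4),P(236,220,4),P(30,200,4),P(52,30,4)  # mouth -y, mouth +y, back +y, back -y
print("sizes",[np.linalg.norm(x-y).round(1) for x,y in((a,b),(b,c),(c,d),(d,a))])
print("rack O",(a+b)/2,"yaw", [np.degrees(np.arctan2(*(x-y)[::-1])).round(1) for x,y in((d,a),(c,b),(a,b))])
k,t=P(107,115,5),P(213,128,3);print("bow hole",k,"tip",t)
co,ho=P(433,491,38),P(237,532,38)
A,B,C,D=P(458,465,50),P(650,434,50),P(668,466,50),P(468,505,50)
h=(A+B+C+D)/4
print("handle",h,"len",np.linalg.norm((A+D-B-C)/2),"collar",co,"hook",ho,np.linalg.norm(co-ho),np.linalg.norm(co-h))
print("yaw handle", np.degrees(np.arctan2(*(ho-h)[::-1])),np.degrees(np.arctan2(*(co-h)[::-1])))
E
```

```text
sizes [np.float64(88.1), np.float64(104.0), np.float64(87.4), np.float64(103.2)]
rack O [618.28514444  -5.50596466] yaw [np.float64(86.3), np.float64(85.9), np.float64(-3.6)]
bow hole [625.73101117  64.37896965] tip [620.80027686  10.87739845]
handle [ 455.87254041 -165.08201896] len 93.76240494174998 collar [ 443.32914501 -105.07190353] hook [421.7540666  -12.76373546] 94.79600150080356 61.30702017267176
yaw handle 102.62554255821341 101.80606445109326
```

```bash
python3 -c "
import cell;print([ (k,getattr(cell,k)) for k in dir(cell) if not k.startswith('__') and isinstance(getattr(cell,k),(int,float,dict,list))])"
T='[-479,-543,110,0,0,58.3]'
python3 -m inch '[[[-479,-543,110,0,0,58.3],[-479,-543,110,0,0,58.3],[-479,-543,110,0,0,58.3],[-479,-543,110,0,0,58.3],[-479,-543,110,0,0,58.3],[-479,-543,110,0,0,58.3],[-479,-543,110,0,0,58.3],[-479,-543,110,0,0,58.3]]]' 50 40
python3 -c "
from h import *
p,r,s=tcp();print(p,r.as_matrix().round(3).tolist())"
```

```text
[('tip_reach', 19.0)]
time: 0.9
tool_pos: [331.4, 149.6, 190.0]
tcp_rot: [0.0, 0.629, 0.777, 0.0]
ft_force: [0.7, 0.7, -0.3]
width: 0.585
gripper_force: 0.0
[331.41796711 149.56628125 190.03083056] [[-0.208, 0.978, 0.0], [0.978, 0.208, 0.0], [-0.0, 0.0, -1.0]]
```

```bash
python3 -m inch '[[[-322,57,60,0,0,0],[-322,57,60,0,0,0],[-322,57,60,0,0,0],[-322,57,60,0,0,0],[-322,57,60,0,0,0],[-322,57,60,0,0,0],[-322,57,60,0,0,0],[-322,57,60,0,0,0]]]'
python3 -c "
from h import *
p,r,s=tcp();print(p,r.as_matrix().round(3).tolist())
im=grab_frame('wrist');c=camera_info('wrist')
for x in [(456.4,-165.7,50),(443.3,-105.1,38),(422.2,-14.8,38),(453.8,-153.7,50)]:
  u=w2px('wrist',x,c);print(u);cv2.circle(im,tuple(int(v) for v in u),3,(0,0,255),-1)
cv2.imwrite('pics/w1.png',im[:,:,::-1])"
```

```text
time: 1.7
tool_pos: [455.8, -154.7, 129.1]
tcp_rot: [-0.0, 0.63, 0.777, -0.0]
ft_force: [-0.6, -0.1, -0.1]
width: 0.582
gripper_force: 0.0
[ 455.80174191 -154.68239407  129.12342099] [[-0.207, 0.978, -0.0], [0.978, 0.207, -0.0], [-0.0, -0.0, -1.0]]
[253.34938824 229.67318161]
[253.08164234 137.26057232]
[249.96594    -21.13135434]
[253.28689653 212.91893098]
```

View pics/w1.png

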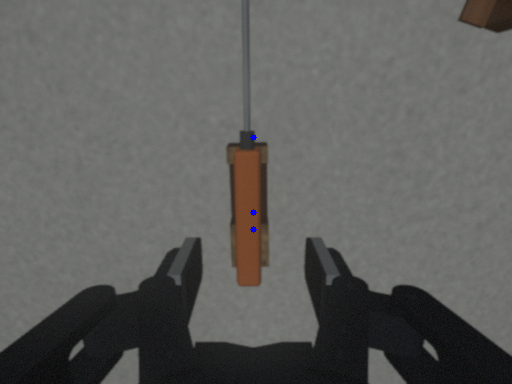

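The wrist view shows the handle at columns 236-260 (centre 248, predicted 253) and the collar front at row 131 (predicted 137). The pick therefore sits about 4 mm to the tool's -y and 3-4 mm ahead, with the yaw right.

```bash
python3 -m inch '[[[4,-4,45,0,0,0],[4,-4,75,0,0,0],[4,-4,91,0,0,0],[4,-4,91,0,0,0]]]'
python3 -c "
from h import *
c=camera_info('wrist')
p,r,s=tcp();print(p)
im=grab_frame('wrist');cv2.imwrite('pics/w2.png',im[:,:,::-1])"
```

```text
time: 2.15
tool_pos: [448.9, -146.6, 37.9]
tcp_rot: [-0.002, 0.628, 0.778, -0.0]
ft_force: [-0.2, 1.3, 0.7]
width: 0.581
gripper_force: 0.0
[ 448.86607457 -146.57755737   37.89355125]
```

View pics/w2.png

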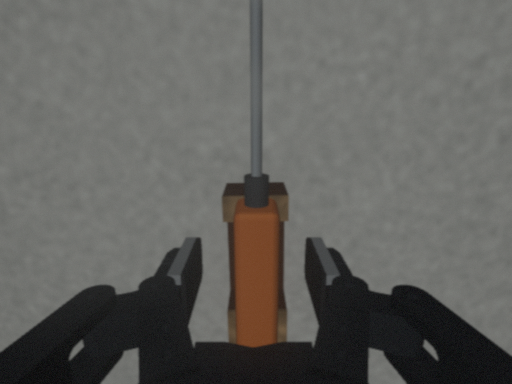

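The handle centre is at column 257 and the jaws' centre at about 253.5. I'll shift 1.5 mm across and 5 mm back, then close.

```bash
python3 -m inch '[[[-5,1.5,0,0,0,0],[-5,1.5,0,0,0,0],[-5,1.5,0,0,0,0]]]'
python3 -m inch '[[[0,0,0,0,0,0],[0,0,0,0,0,0],[0,0,0,0,0,0],[0,0,0,0,0,0],[0,0,0,0,0,0],[0,0,0,0,0,0]]]' 0 60
python3 -c "
from h import *
p,r,s=tcp();print(p,r.as_matrix().round(4).tolist(),s['moment'])"
```

```text
time: 2.5
tool_pos: [453.0, -153.1, 40.1]
tcp_rot: [0.001, 0.628, 0.778, 0.0]
ft_force: [0.5, -0.0, -0.5]
width: 0.583
gripper_force: 0.0
time: 3.1
tool_pos: [452.7, -152.9, 39.6]
tcp_rot: [0.0, 0.628, 0.778, 0.0]
ft_force: [-1.0, 0.8, 5.7]
width: 0.197
gripper_force: 59.0
[ 452.71078545 -152.87018278   39.63329739] [[-0.2109, 0.9775, 0.0004], [0.9775, 0.2109, -0.0003], [-0.0003, 0.0003, -1.0]] [ 0.11283864  0.16051104 -0.01467205]
```

```bash
python3 -m inch '[[[0,0,-10,0,0,0],[0,0,-40,0,0,0],[0,0,-60,0,0,0],[0,0,-60,0,0,0],[0,0,-60,0,0,0]]]'
python3 -c "
from h import *
p,r,s=tcp();print(p,r.as_matrix().round(4).tolist(),s['moment'])"
```

```text
time: 3.6
tool_pos: [452.5, -152.8, 99.3]
tcp_rot: [0.0, 0.628, 0.778, 0.0]
ft_force: [-0.7, -0.2, -1.7]
width: 0.199
gripper_force: 58.6
[ 452.48428169 -152.75265678   99.27597773] [[-0.2109, 0.9775, 0.0002], [0.9775, 0.2109, -0.0002], [-0.0002, 0.0002, -1.0]] [-0.00056138  0.00773759  0.03111683]
```

```bash
python3 -m inch '[[[13,45,8,0,0,4],[26,90,8,0,0,8],[40,135,8,0,0,12],[50,165,8,0,0,16],[53,179,8,0,0,16],[53,179,8,0,0,16],[53,179,8,0,0,16],[53,179,8,0,0,16]]]'
python3 -c "
from h import *
p,r,s=tcp();print(p,r.as_matrix().round(4).tolist(),s['moment'])
im=grab_frame('top');cv2.imwrite('pics/top1.png',im[:,:,::-1])
im2=im[150:225,165:265,::-1];cv2.imwrite('pics/top1c.png',cv2.resize(im2,None,fx=8,fy=8,interpolation=cv2.INTER_CUBIC))
im=grab_frame('side');cv2.imwrite('pics/side1.png',im[:,:,::-1])
"
```

```text
time: 4.4
tool_pos: [615.4, -63.8, 90.7]
tcp_rot: [-0.001, 0.731, 0.683, -0.0]
ft_force: [0.7, -0.5, -1.0]
width: 0.2
gripper_force: 58.9
[615.4446944  -63.77299663  90.65863355] [[0.0674, 0.9977, -0.0017], [0.9977, -0.0674, 0.0004], [0.0003, -0.0017, -1.0]] [-0.01159916 -0.00346128  0.02923035]
```

View pics/top1c.png

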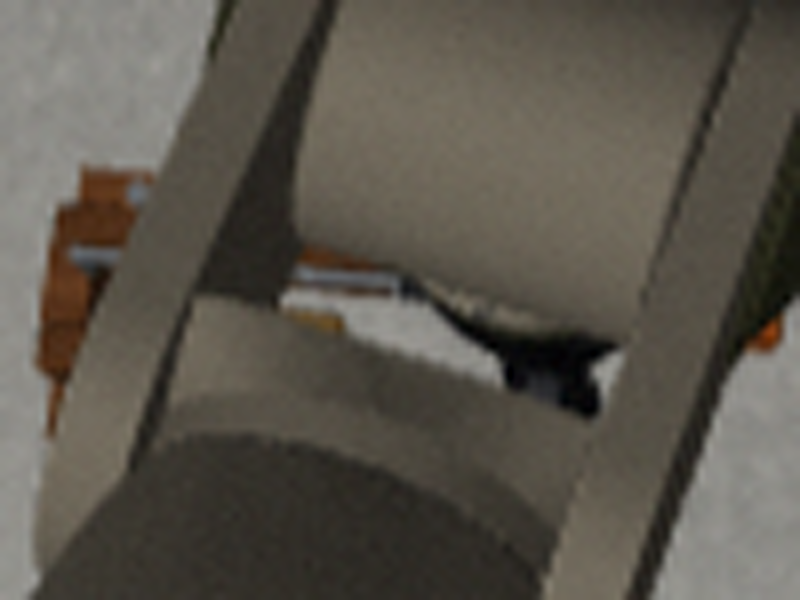

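```bash
python3 - <<'E'
from h import *
O=np.array([618.3,-5.5]);a=np.radians(86.2);X=np.array([np.cos(a),np.sin(a)]);Y=np.array([-X[1],X[0]])
p,r,s=tcp()
for n,u,v in(("hook end",69,256),("collar",404,289)):
    w=px2w("top",u/8+165-.44,v/8+150-.44,p[2]-1.6)[:2]; print(n,w,"rack",(w-O)@X,(w-O)@Y,"from tcp along",(w-p[:2])@X,(w-p[:2])@Y)
im=cv2.imread("pics/side1.png")
u=w2px("side",[620,50,40]);print(u)
x,y=int(u[0]),int(u[1]);c=im[max(0,y-50):y+50,max(0,x-65):x+65];print(max(0,y-50),max(0,x-65));cv2.imwrite("pics/side1c.png",cv2.resize(c,None,fx=6,fy=6,interpolation=cv2.INTER_CUBIC))
E
```

```text
hook end [625.28729198  81.34805615] rack 87.12019303240059 -1.2161707696571349 from tcp along 145.52253685156126 0.10856549700214058
collar [618.0681851  -16.57580299] rack -11.06681576158699 -0.5027314176180844 from tcp along 47.33552805757369 0.822004849041191
[204.59062011 160.93781744]
110 139
```

View pics/side1c.png

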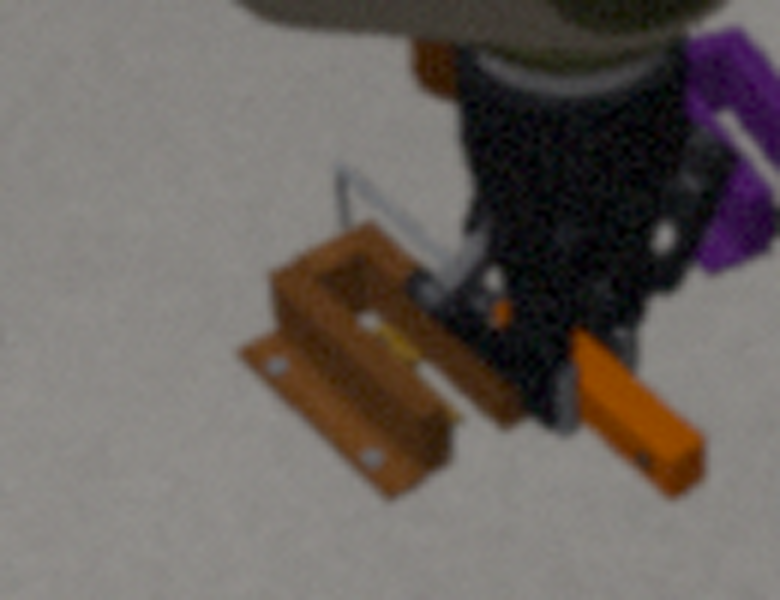

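The hook hangs over the gap: its end is at rack x≈87 (axis ≈85) and y≈-1.2, and the bow's back is at x≈78.5. The side view shows it level and in front of the end wall, so I'll lower it.

```bash
python3 -m inch '[[[-0.5,0.8,5,0,0,0],[-0.5,0.8,12,0,0,0],[-0.5,0.8,17,0,0,0],[-0.5,0.8,20,0,0,0],[-0.5,0.8,22,0,0,0],[-0.5,0.8,24,0,0,0]]]'
python3 -m inch '[[[0,0,3,0,0,0],[0,0,6,0,0,0],[0,0,9,0,0,0],[0,0,12,0,0,0],[0,0,15,0,0,0],[0,0,18,0,0,0],[0,0,20,0,0,0],[0,0,20,0,0,0]]]'
python3 -c "
from h import *
p,r,s=tcp();print(p,r.as_matrix().round(4).tolist(),s['moment'])
im=grab_frame('side')[:,:,::-1];c=im[110:210,139:269];cv2.imwrite('pics/side2c.png',cv2.resize(c,None,fx=6,fy=6,interpolation=cv2.INTER_CUBIC))"
```

```text
time: 5.1
tool_pos: [617.3, -63.8, 67.1]
tcp_rot: [0.0, 0.73, 0.683, 0.0]
ft_force: [1.1, -1.1, -1.5]
width: 0.199
gripper_force: 58.9
time: 5.9
tool_pos: [617.1, -63.8, 46.9]
tcp_rot: [-0.0, 0.73, 0.683, -0.0]
ft_force: [-0.2, -0.3, -0.4]
width: 0.201
gripper_force: 58.9
[617.09481486 -63.81924835  46.89488997] [[0.0668, 0.9978, -0.0005], [0.9978, -0.0668, 0.0002], [0.0001, -0.0005, -1.0]] [-0.00161826 -0.07100536 -0.00162647]
```

View pics/side2c.png

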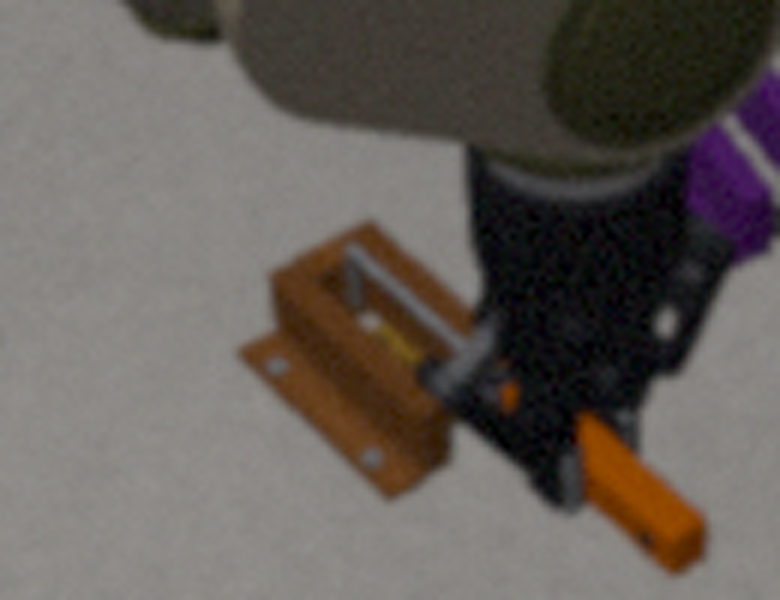

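The hook is inside the slot close to the end wall, with bare counter showing between it and the bow. I'll feel my way down.

```bash
python3 -m inch '[[[0,0,2,0,0,0],[0,0,4,0,0,0],[0,0,6,0,0,0],[0,0,6.5,0,0,0],[0,0,7,0,0,0],[0,0,7,0,0,0]]]'
python3 -m inch '[[[0,0,0.5,0,0,0],[0,0,1,0,0,0],[0,0,1.5,0,0,0],[0,0,2,0,0,0],[0,0,2,0,0,0]]]'
python3 -m inch '[[[0,0,0.5,0,0,0],[0,0,1,0,0,0],[0,0,1.5,0,0,0],[0,0,1.5,0,0,0],[0,0,1.5,0,0,0]]]'
```

```text
time: 6.55
tool_pos: [617.2, -63.8, 40.2]
tcp_rot: [0.0, 0.73, 0.683, -0.0]
ft_force: [-0.6, 0.2, -1.5]
width: 0.198
gripper_force: 58.9
time: 7.05
tool_pos: [617.2, -63.8, 38.2]
tcp_rot: [-0.0, 0.73, 0.683, -0.0]
ft_force: [0.4, 0.0, -0.3]
width: 0.201
gripper_force: 58.9
time: 7.55
tool_pos: [617.2, -63.8, 36.8]
tcp_rot: [0.0, 0.73, 0.683, -0.0]
ft_force: [-0.7, 1.3, -1.1]
width: 0.199
gripper_force: 58.9
```

```bash
python3 -m inch '[[[0,0,0.5,0,0,0],[0,0,1,0,0,0],[0,0,1.5,0,0,0],[0,0,1.5,0,0,0],[0,0,1.5,0,0,0]]]'
python3 -m inch '[[[-0.5,0,0,0,0,0],[-1,0,0,0,0,0],[-1.5,0,0,0,0,0],[-2,0,0,0,0,0],[-2,0,0,0,0,0]]]'
python3 -m inch '[[[-0.5,0,0,0,0,0],[-1,0,0,0,0,0],[-1.5,0,0,0,0,0],[-2,0,0,0,0,0],[-2,0,0,0,0,0]]]'
```

```text
time: 8.05
tool_pos: [617.2, -63.8, 35.2]
tcp_rot: [0.0, 0.73, 0.683, 0.0]
ft_force: [-0.5, -0.1, -0.6]
width: 0.198
gripper_force: 58.9
time: 8.55
tool_pos: [617.1, -65.9, 35.3]
tcp_rot: [0.0, 0.73, 0.683, -0.0]
ft_force: [-0.8, -0.2, -1.2]
width: 0.203
gripper_force: 58.9
time: 9.05
tool_pos: [617.0, -67.9, 35.2]
tcp_rot: [0.0, 0.73, 0.683, 0.0]
ft_force: [0.2, -0.3, -0.9]
width: 0.199
gripper_force: 58.9
```

```bash
python3 -m inch '[[[-0.5,0,0,0,0,0],[-1,0,0,0,0,0],[-1.5,0,0,0,0,0],[-2,0,0,0,0,0],[-2,0,0,0,0,0]]]'
python3 -m inch '[[[-0.5,0,0,0,0,0],[-1,0,0,0,0,0],[-1.5,0,0,0,0,0],[-2,0,0,0,0,0]]]'
```

```text
time: 9.55
tool_pos: [616.8, -69.6, 35.2]
tcp_rot: [-0.0, 0.73, 0.683, 0.0]
ft_force: [0.7, 2.3, -1.4]
width: 0.202
gripper_force: 58.8
time: 9.95
tool_pos: [616.6, -71.5, 35.2]
tcp_rot: [-0.0, 0.73, 0.683, 0.0]
ft_force: [1.0, 5.1, -0.9]
width: 0.2
gripper_force: 58.8
```

```bash
python3 -m inch '[[[-0.7,0,0,0,0,0],[-1.4,0,0,0,0,0],[-2.1,0,0,0,0,0],[-2.8,0,0,0,0,0]]]'
python3 -m inch '[[[-0.8,0,0,0,0,0],[-1.6,0,0,0,0,0],[-2.4,0,0,0,0,0],[-3.2,0,0,0,0,0],[-4,0,0,0,0,0]]]'
```

```text
time: 10.35
tool_pos: [616.4, -74.4, 35.2]
tcp_rot: [-0.0, 0.73, 0.683, 0.0]
ft_force: [0.8, 4.8, -1.6]
width: 0.199
gripper_force: 58.8
time: 10.85
tool_pos: [616.2, -78.4, 35.2]
tcp_rot: [-0.0, 0.73, 0.683, 0.0]
ft_force: [1.0, 5.5, -1.2]
width: 0.203
gripper_force: 58.8
```

```bash
python3 -m inch '[[[-1,0,0,0,0,0],[-2,0,0,0,0,0],[-3,0,0,0,0,0],[-4,0,0,0,0,0],[-5,0,0,0,0,0],[-6,0,0,0,0,0],[-7,0,0,0,0,0],[-8,0,0,0,0,0]]]'
python3 -m inch '[[[-1,0,0,0,0,0],[-2,0,0,0,0,0],[-3.5,0,0,0,0,0],[-5,0,0,0,0,0],[-6.5,0,0,0,0,0],[-8,0,0,0,0,0],[-9.5,0,0,0,0,0],[-11,0,0,0,0,0]]]'
python3 -c "
from h import *
im=grab_frame('side')[:,:,::-1];c=im[110:210,139:269];cv2.imwrite('pics/side3c.png',cv2.resize(c,None,fx=6,fy=6,interpolation=cv2.INTER_CUBIC))"
```

```text
time: 11.65
tool_pos: [615.6, -86.4, 35.2]
tcp_rot: [-0.0, 0.73, 0.683, 0.0]
ft_force: [0.7, 5.3, -1.5]
width: 0.2
gripper_force: 58.8
time: 12.45
tool_pos: [614.8, -97.4, 35.2]
tcp_rot: [-0.0, 0.73, 0.683, -0.0]
ft_force: [-0.3, 4.1, -1.6]
width: 0.195
gripper_force: 58.8
```

View pics/side3c.png

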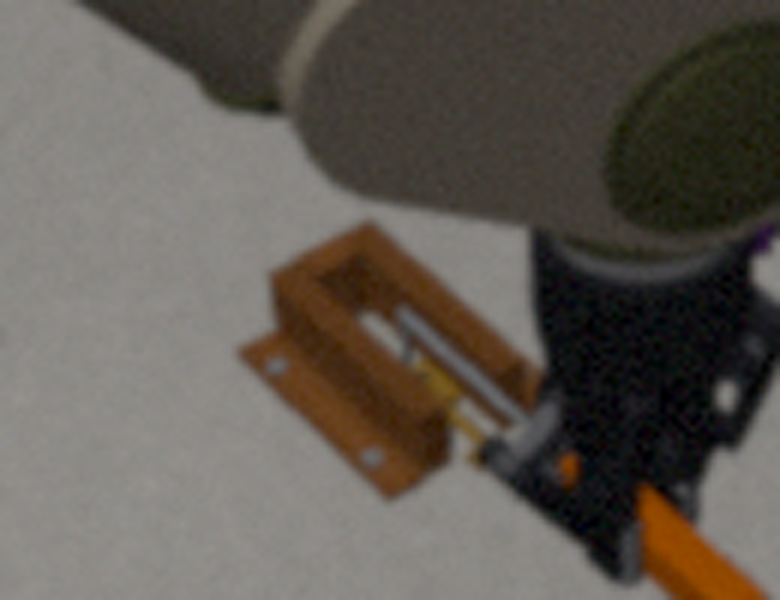

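The hook is seated behind the bow, and the key is sliding along with its tip now out past the mouth. I'll go on.

```bash
python3 -m inch '[[[-1.5,0,0,0,0,0],[-3,0,0,0,0,0],[-4.5,0,0,0,0,0],[-6,0,0,0,0,0],[-7.5,0,0,0,0,0],[-9,0,0,0,0,0],[-10.5,0,0,0,0,0],[-12,0,0,0,0,0]]]'
python3 -m inch '[[[-1.5,0,0,0,0,0],[-3,0,0,0,0,0],[-4.5,0,0,0,0,0],[-6,0,0,0,0,0],[-7.5,0,0,0,0,0],[-9,0,0,0,0,0],[-10.5,0,0,0,0,0],[-12,0,0,0,0,0]]]'
```

```text
time: 13.3
tool_pos: [613.9, -109.3, 35.1]
tcp_rot: [-0.0, 0.73, 0.683, -0.0]
ft_force: [-0.7, 5.1, -1.4]
width: 0.198
gripper_force: 58.8
time: 14.1
tool_pos: [613.1, -121.2, 35.1]
tcp_rot: [-0.001, 0.73, 0.683, -0.0]
ft_force: [-0.1, 5.0, -1.3]
width: 0.198
gripper_force: 58.8
```

```bash
python3 -m inch '[[[-1.5,0,0,0,0,0],[-3,0,0,0,0,0],[-4.5,0,0,0,0,0],[-6,0,0,0,0,0],[-7,0,0,0,0,0],[-8,0,0,0,0,0],[-9,0,0,0,0,0],[-10,0,0,0,0,0]]]'
python3 -m inch '[[[-1,0,0,0,0,0],[-2,0,0,0,0,0],[-3,0,0,0,0,0],[-4,0,0,0,0,0],[-5,0,0,0,0,0],[-6,0,0,0,0,0],[-7,0,0,0,0,0],[-8,0,0,0,0,0]]]'
python3 -m inch '[[[-1,0,0,0,0,0],[-2,0,0,0,0,0],[-3,0,0,0,0,0],[-4,0,0,0,0,0],[-5,0,0,0,0,0],[-6,0,0,0,0,0],[-7,0,0,0,0,0],[-8,0,0,0,0,0]]]'
python3 -m inch '[[[-1,0,0,0,0,0],[-2,0,0,0,0,0],[-3,0,0,0,0,0],[-4,0,0,0,0,0],[-5,0,0,0,0,0],[-6,0,0,0,0,0],[-7,0,0,0,0,0],[-8,0,0,0,0,0]]]'
python3 -c "
from h import *
im=grab_frame('side')[:,:,::-1];c=im[130:230,159:289];cv2.imwrite('pics/side4c.png',cv2.resize(c,None,fx=6,fy=6,interpolation=cv2.INTER_CUBIC))"
```

```text
time: 14.9
tool_pos: [612.4, -131.2, 35.1]
tcp_rot: [-0.001, 0.73, 0.683, -0.0]
ft_force: [0.2, 5.1, -1.6]
width: 0.202
gripper_force: 58.8
time: 15.7
tool_pos: [611.9, -139.2, 35.1]
tcp_rot: [-0.001, 0.73, 0.683, -0.0]
ft_force: [0.3, 4.7, -0.3]
width: 0.202
gripper_force: 58.8
time: 16.5
tool_pos: [611.7, -147.9, 35.3]
tcp_rot: [0.0, 0.73, 0.683, -0.0]
ft_force: [1.2, 0.4, -1.3]
width: 0.202
gripper_force: 58.8
time: 17.3
tool_pos: [611.1, -155.5, 35.2]
tcp_rot: [0.0, 0.73, 0.683, 0.0]
ft_force: [0.1, 0.3, -1.1]
width: 0.2
gripper_force: 58.8
```

View pics/side4c.png

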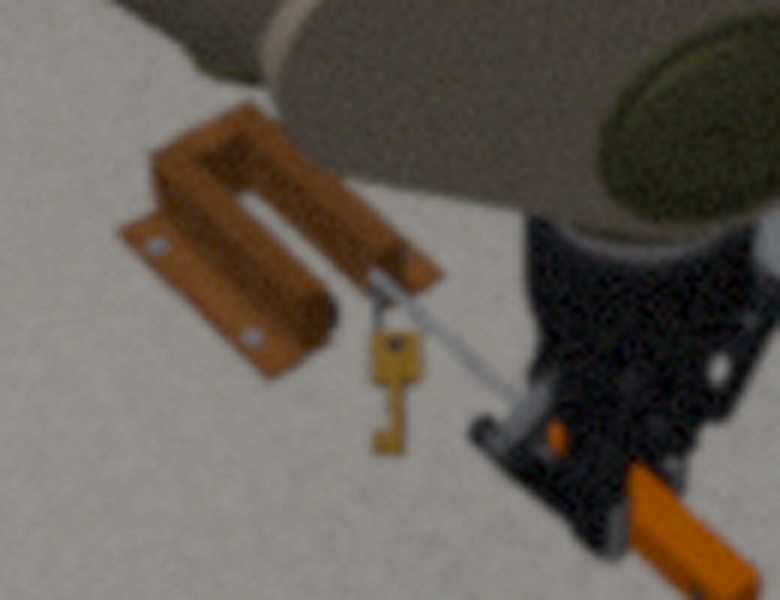

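The key is out, swung askew, with its bow at crop (395,355), only about 6 mm clear of the mouth line. I'll pull slightly further for margin, then lift.

```bash
python3 -m inch '[[[-1.5,0,0,0,0,0],[-3,0,0,0,0,0],[-4.5,0,0,0,0,0],[-6,0,0,0,0,0],[-7.5,0,0,0,0,0],[-9,0,0,0,0,0],[-10.5,0,0,0,0,0],[-12,0,0,0,0,0]]]'
python3 -m inch '[[[2,0,0,0,0,0],[2,0,0,0,0,0],[2,0,-10,0,0,0],[2,0,-30,0,0,0],[2,0,-64,0,0,0],[2,0,-64,0,0,0],[2,0,-64,0,0,0],[2,0,-64,0,0,0]]]'
python3 -c "
from h import *
p,r,s=tcp();print(p,r.as_matrix().round(4).tolist())
im=grab_frame('side')[:,:,::-1];cv2.imwrite('pics/side5.png',im);c=im[130:230,159:289];cv2.imwrite('pics/side5c.png',cv2.resize(c,None,fx=6,fy=6,interpolation=cv2.INTER_CUBIC))"
```

```text
time: 18.15
tool_pos: [610.3, -167.5, 35.2]
tcp_rot: [-0.0, 0.73, 0.683, -0.0]
ft_force: [0.7, 0.7, -1.7]
width: 0.2
gripper_force: 58.8
time: 18.95
tool_pos: [609.9, -165.2, 98.5]
tcp_rot: [-0.001, 0.73, 0.683, -0.0]
ft_force: [-0.2, -0.6, -2.1]
width: 0.203
gripper_force: 58.8
[ 609.93764223 -165.16432059   98.49391197] [[0.0667, 0.9978, -0.0015], [0.9978, -0.0667, 0.0007], [0.0006, -0.0015, -1.0]]
```

```bash
python3 -m inch '[[[1,-40,0,0,0,-4],[1,-80,0,0,0,-8],[1,-120,0,0,0,-12],[1.8,-150,0,0,0,-16],[1.8,-157.7,0,0,0,-16],[1.8,-157.7,0,0,0,-16],[1.8,-157.7,0,0,0,-16],[1.8,-157.7,0,0,0,-16]]]'
python3 -c "
from h import *
p,r,s=tcp();print(p,r.as_matrix().round(4).tolist())
d=r.as_matrix().T@(np.array([452.6,-152.85,99.3])-p);print(d, (r.inv()*R.from_matrix([[-.2109,.9775,0],[.9775,.2109,0],[0,0,-1]])).as_rotvec(degrees=True))
im=grab_frame('top');cv2.imwrite('pics/top5.png',im[:,:,::-1])
h=cv2.cvtColor(im,cv2.COLOR_RGB2HSV)[165:235,195:290]
m=cv2.inRange(h,(17,110,60),(32,255,255))
n,l,st,ce=cv2.connectedComponentsWithStats(m);print(st[1:],ce[1:])
O=np.array([618.3,-5.5]);a=np.radians(86.2);X=np.array([np.cos(a),np.sin(a)]);Y=np.array([-X[1],X[0]])
q=[px2w('top',u[0]+195,u[1]+165,5)[:2]-O for u in cv2.findNonZero(m)[:,0]]
q=np.array(q);print('rack x range',(q@X).min(),(q@X).max(),'y',(q@Y).min(),(q@Y).max())
"
```

```text
time: 19.8
tool_pos: [454.3, -153.4, 99.1]
tcp_rot: [0.0, 0.628, 0.778, 0.0]
ft_force: [0.7, -0.1, -1.8]
width: 0.202
gripper_force: 59.1
[ 454.25487955 -153.38328743   99.05893057] [[-0.2107, 0.9775, 0.0005], [0.9775, 0.2107, -0.0003], [-0.0004, 0.0005, -1.0]]
[ 0.8699605  -1.50522205 -0.2420983 ] [ 0.02664982  0.02164779 -0.00979389]
[[ 27  23  17  22 106]] [[34.47169811 32.06603774]]
rack x range -65.38611346052627 -21.06501478955528 y -11.286648231690016 40.06376516402545
```

The key lies 21 mm or more beyond the mouth. Next I'll lower the pick to its rest.

```bash
python3 -m inch '[[[0,0,10,0,0,0],[0,0,20,0,0,0],[0,0,30,0,0,0],[0,0,30,0,0,0],[0,0,30,0,0,0],[0,0,30,0,0,0]]]'
python3 -c "
from h import *
p,r,s=tcp();print(p,r.as_matrix().T@(np.array([452.7,-152.9,39.6])-p))"
```

```text
time: 20.45
tool_pos: [453.3, -153.2, 69.4]
tcp_rot: [0.0, 0.628, 0.778, 0.0]
ft_force: [0.9, 1.2, -0.4]
width: 0.205
gripper_force: 59.1
[ 453.32761393 -153.18193015   69.4155216 ] [ 0.41568189 -0.56183124 29.81526901]
```

```bash
python3 -m inch '[[[0.4,-0.6,8,0,0,0],[0.4,-0.6,16,0,0,0],[0.4,-0.6,22,0,0,0],[0.4,-0.6,26,0,0,0],[0.4,-0.6,27.5,0,0,0],[0.4,-0.6,28.5,0,0,0],[0.4,-0.6,28.5,0,0,0]]]'
python3 -m inch '[[[0,0,0.5,0,0,0],[0,0,1,0,0,0],[0,0,1.2,0,0,0],[0,0,1.2,0,0,0]]]'
python3 -c "
from h import *
p,r,s=tcp();print(p,s['ft_force'],s['moment'])"
```

```text
time: 21.15
tool_pos: [452.6, -152.9, 40.8]
tcp_rot: [0.0, 0.628, 0.778, 0.0]
ft_force: [0.3, -0.1, -1.4]
width: 0.194
gripper_force: 59.1
time: 21.55
tool_pos: [452.6, -152.8, 39.6]
tcp_rot: [0.0, 0.628, 0.778, 0.0]
ft_force: [0.2, -0.2, -0.1]
width: 0.196
gripper_force: 59.3
[ 452.55708374 -152.84466557   39.62183457] [ 0.24522102 -0.20247669 -0.08282162] [-0.05155286  0.01434913 -0.01417418]
```

```bash
python3 -m inch '[[[0,0,0.2,0,0,0],[0,0,0.2,0,0,0]]]'
python3 -m inch '[[[0,0,0,0,0,0],[0,0,0,0,0,0],[0,0,0,0,0,0],[0,0,0,0,0,0],[0,0,0,0,0,0]]]' 50 
python3 -m inch '[[[0,0,-10,0,0,0],[0,0,-30,0,0,0],[0,0,-70,0,0,0],[0,0,-120,0,0,0],[0,0,-120,0,0,0]]]'
python3 -m inch '[[[-40,0,-60,0,0,0],[-80,0,-100,0,0,0],[-120,0,-120,0,0,0],[-160,0,-120,0,0,0],[-160,0,-120,0,0,0],[-160,0,-120,0,0,0]]]'
python3 - <<'E'
from h import *
im=grab_frame('top');cv2.imwrite('pics/top6.png',im[:,:,::-1])
a=cv2.imread('pics/top0.png').astype(int);d=np.abs(a-im[:,:,::-1].astype(int)).sum(2)
def f(i):
    h=cv2.cvtColor(i,cv2.COLOR_BGR2HSV);m=cv2.inRange(h,(5,200,110),(18,255,255));m[:235]=0
    q=cv2.findNonZero(m);return cv2.minAreaRect(q),len(q),q.mean(0)
print(f(cv2.imread('pics/top0.png')),f(im[:,:,::-1].copy()))
print("pick region diff",d[240:280,205:300].max(), "noise",np.percentile(d,95))
for n,(r0,r1,c0,c1) in dict(bowl=(175,240,350,415),tin=(225,300,92,160),jar=(115,145,130,160),strainer=(85,160,235,270),purple=(95,142,172,228),rackL=(170,212,166,216)).items(): print(n,d[r0:r1,c0:c1].mean().round(1),(d[r0:r1,c0:c1]>80).sum())
E
```

```text
time: 21.75
tool_pos: [452.6, -152.8, 39.6]
tcp_rot: [0.0, 0.628, 0.778, 0.0]
ft_force: [-1.8, 0.3, 4.3]
width: 0.2
gripper_force: 59.8
time: 22.25
tool_pos: [452.5, -152.8, 39.3]
tcp_rot: [-0.0, 0.628, 0.778, -0.0]
ft_force: [0.0, 0.1, 0.3]
width: 0.588
gripper_force: 0.0
time: 22.75
tool_pos: [454.5, -153.9, 165.5]
tcp_rot: [0.006, 0.628, 0.778, 0.001]
ft_force: [0.1, 0.1, -1.5]
width: 0.586
gripper_force: 0.0
time: 23.35
tool_pos: [486.0, -310.3, 279.0]
tcp_rot: [-0.0, 0.629, 0.778, 0.0]
ft_force: [-0.7, -0.0, 0.3]
width: 0.587
gripper_force: 0.0
(((276.90380859375, 258.51922607421875), (6.471832275390625, 41.184391021728516), 78.69007110595703), 264, array([[276.98863636, 258.39772727]])) (((277.0, 258.0), (6.5718889236450195, 41.168731689453125), 79.11447143554688), 270, array([[277.01481481, 257.98518519]]))
pick region diff 135 noise 205.0
bowl 104.8 2185
tin 26.7 0
jar 22.8 0
strainer 28.5 0
purple 22.8 0
rackL 32.0 153
```

```bash
python3 -m inch '[[[0,0,0,0,0,0],[0,0,0,0,0,0],[0,0,0,0,0,0]]]'; python3 -c "
from cell import *
print(hand_in())"
```

```text
time: 23.7
tool_pos: [486.3, -308.2, 279.4]
tcp_rot: [-0.0, 0.628, 0.778, 0.0]
ft_force: [-1.4, -0.4, -0.1]
width: 0.587
gripper_force: 0.0
the job is handed in; nothing more can be done
None
```

The key lies on the counter about 21 mm clear of the rack, the pick is back on its rest within about 1 mm, and the job was handed in at about 24 s with readings of about 5.5 N or less while dragging; the bowl was hidden behind the arm in my last picture, so I did not check it.

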